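Re-index the bench scanner to face the phone

TASK

Turn the bench scanner so that it faces the phone lying beside its stand, and lock it there. Pull the stand's spring collar up and turn it counter-clockwise so that it stays parked up, swing the scanner round towards the phone, then turn the collar back and feel for the index hole until the pin has dropped fully home. Leave the phone, the mouse and the power adapter where they lie.

Things in the scene. Friction and masses are not known exactly. Their poses are not given: they have to be found in the camera images.
- stand: fixed grey base plate of the scanner stand, 250 x 210 x 14 mm. Origin: on the scanner's vertical pivot axis, at bench height; z up. At joint head = 0 the scanner faces along its -x and the spring collar stands on its +x side. Under the collar an aluminium index ring (top 24 mm above the bench) has a wide arc slot in the middle, where the pin starts, and one index hole on either side of it
- pivot (a point): point on the scanner's pivot axis, at the top face of the steel swivel arm, 36 mm above the bench (the arm is 36 mm wide)
- collar_grip (a point): middle of the round knurled steel spring collar: diameter 34, height 32 mm (16 each way), 70 mm above the bench when down. Vertical axis, 75 mm from the pivot axis, on the swivel arm's tail opposite the scanner; travels with the arm. Below it a slotted steel block 22 x 28 mm, top 50 mm above the bench; arm top at 36 mm. z up, x along the collar's cross-bar, turns with it
- scanner (a point): centre of the black scanner box, 70 (along the arm) x 56 wide x 50 mm tall, from 60 to 110 mm above the bench, 50 mm from the pivot axis, opposite the collar. It may be pushed or gripped to swing the head. x points from the scanner towards the collar, z up
- head (a joint): scanner swing about the pivot, rad, + counter-clockwise from above, 0 = facing the stand's -x; range +-1.25, friction about 0.2 N m, stays put. Starts within +-0.2. Index holes at about +0.87 and -0.87, known only to 0.09 rad: feel for it (play 0.02 rad each way). At + the scanner faces the stand's -x -y side, at - its -x +y side; use the one on the phone's side
- plunger (a joint): lift of collar and its 8 mm round-ended pin, m: 0 = fully down, stop 0.015. Spring pushes down, 6 N at 0, 10.5 N at the stop. Turns only when lifted over 0.011; parked (turned) it rests at 0.011, pin 3 mm clear of the ring. Turned back with the pin on the ring's face it reads 0.008: swing the head slowly over the hole and it drops to 0, locking the head
- collar (a joint): turn of the collar about its own vertical axis relative to the swivel arm, rad, counter-clockwise from above positive; stops at 0 (start, cross-bar over its slot) and 1.4 (parked)
- phone: dark smartphone 145 x 70 x 8 mm lying flat, loose, about 210 mm from the pivot; origin at the centre of its underside, x along its length. It lies to one side in front of the stand; a mouse lies on the other side
- mouse: grey computer mouse 105 x 60 x 30 mm, loose, to be left alone; origin at the centre of its underside
- adapter: black power adapter block 100 x 48 x 30 mm, loose, to be left alone; origin at the centre of its underside
There are look-alikes about, which are no part of the job. What is shaped like the phone but green or pink is not meant.

How it is judged:
On the way, in this order (a step that is already met when the one before it is completed fails the run):
1. the collar is pulled up and turned to its parked position before the scanner is swung (value of joint plunger above 0.0085 m and value of joint collar above 1 rad and value of joint head between -0.5 and 0.5 rad), for 0.2 s.
2. the scanner is swung most of the way to either side ((value of joint head above 0.55 rad or value of joint head below -0.55 rad)), for 0.1 s.
At the end, for the whole second after the job is handed in: The index pin is fully home (plunger lift under 3 mm) with the collar turned back (under 0.3 rad) and the scanner locked in the index hole on the phone's side (head between 0.72 and 1.02 rad to that side), at rest (value of joint plunger below 0.003 m and value of joint collar below 0.3 rad and velocity of joint head between -0.05 and 0.05 rad/s and ((y of phone in the frame of stand below 0 m and value of joint head between 0.72 and 1.02 rad) or (y of phone in the frame of stand above 0 m and value of joint head between -1.02 and -0.72 rad))); the robot touches nothing.
It fails at once if the phone is moved by more than 15 mm (distance of phone from where it was at the start of the episode above 0.015 m).
It fails at once if the mouse is moved by more than 15 mm (distance of mouse from where it was at the start of the episode above 0.015 m).
It fails at once if the power adapter is moved by more than 15 mm (distance of adapter from where it was at the start of the episode above 0.015 m).
It also fails if it takes over 59 s, if anything falls off the work surface, if the arm or the gripper's body presses on something with over 40 N, if the wrist force passes 120 N, or if a joint passes its speed limit or range.

ROBOT

A 6-joint arm with a two-finger parallel gripper is mounted at the origin on the work surface. World frame = base frame: x ahead of the robot, y to its left, z up, the work surface at z = 0. Lengths are in m, angles in rad, forces in N, time in s.
With the tool pointing down it reaches from about 0.35 to 0.85 m from the base axis. Payload 8.1 kg.
Tool frame: the origin (TCP) lies at the very end of the fingers, on their centre line; the grasp point (between the pads) lies 19 mm behind it (robot.pinch_z is the z of the grasp point in the tool frame, in m); z points along the fingers, y is the direction in which the jaws open and shut (so a half turn about z gives the same grasp; the last joint's range is limited). The gripper opens to 93 mm and grips with 3 to 60 N. Pads are 15 mm wide; open, the fingers measure 128 mm over their backs; the gripper's body (75 mm by 188 mm) begins 65 mm behind the grasp point.
Start: joints at [1.196, 0.13, 1.488, -0, 1.523, -0.085], TCP at [0.171, 0.575, 0.219] pointing down, gripper open.
Joint ranges: [-2.96, 2.96], [-0.89, 2.26], [0.02, 2.5], [-1.34, 4.48], [0, 2.73], [-2.66, 2.66]. Speed limits (rad/s): [2.39, 2.39, 2.79, 3.14, 3.14, 3.14].

INTERFACE

Orientations are given as a rotation vector (axis times angle).
In Python, from plant import robot gives the robot as it stands.
- The arm moves only by the tool drive_tool, never from a script. Its argument "steps" is a list of rows, each an object of numbers: "jaw": the opening, from 0 (shut) to 1 (fully open); "tx", "ty", "tz": the shift along the tool's x, y, z scaled (see below); "turn": the turn about the tool's z scaled (see below). A call has 1 to 12 rows; each row is the pose to reach, as a shift and turn from the pose commanded when the call began, along the tool's axes at that moment, turning the shorter way round; what a row does not reach only later rows make up. The controller multiplies each number of a shift by 0.3 m and each number of a turn by 180 degrees. A row lasts 1/10 s, in which the tool goes at most 50 mm and 8.59 degrees, less where a joint would pass 70% of its speed; a pose out of reach is approached as far as the arm can. A call with a number of a shift or a turn outside -1 to 1 is refused whole. A call with a gripper value outside its range is refused whole. The fingers move at their own pace and stop on an object; "force" is the grip in N (left out, the last holds). Time passes only in rows, so rows that repeat a pose let the fingers close. It gives the time, the measured TCP pose, the force and the opening at its end, in the units of the state.
- robot.read_state(): the state, without advancing time (a new reading comes with each control period).
- robot.read_camera(name): name is "side" or "top"; returns (picture, depth): 420x560x3 uint8, blue, green, red; 420x560 float32, m along the optical axis (not along the pixel's ray), 0 where there is no reading.
- robot.get_calibration(name): a dict with "fx", "fy", "cx", "cy" (pixels), "eye" and "attitude" of the camera in the world. Camera axes: x right, y down, z forward; pixel columns grow to the right and rows downward; lengths in m; the calibration is good to about 2 mm. A picture is of the moment at which its call begins. get_calibration takes no time and is no camera call.
- robot.close_job(): hands the job in, once; it reports no verdict.
The state is a dict: "t": time; "q": joint angles; "dq": joint speeds; "joint_torque": joint torques, N m; "tool_pos": TCP position; "orientation": TCP orientation; "force": force on the tool from outside, world axes, zero at the start; "wrist_torque": the same for the moment, N m; "opening": finger opening in m.
Only numpy, scipy, OpenCV 4.12 (cv2) and the standard library are available. Lean on these libraries where they do the work, as an engineer would, in place of code of your own. Each camera call takes 0.05 s, during which the arm holds its last target.

## Working session

There is one attempt and no reset: what is moved stays moved. The work goes in short steps, Python scripts to look and compute and a tool call to move; the robot and the scene stay as the last step left them, time stands still between calls to the robot, and variables do not carry over. Pictures are saved under pics/ and viewed, and the job is handed in when it is done.

Besides the shell and the picture viewer there is one more tool, called after ">>>" as name(argument=value, ...) on one line, values as JSON. drive_tool: Moves the arm, as the interface text tells. Its arguments: {"type":"object","properties":{"steps":{"type":"array"},"force":{"type":"number"}},"required":["steps"]}

```bash
mkdir -p pics
python3 - <<'E'
from plant import robot
import cv2,numpy as np
print(robot.read_state(), robot.pinch_z)
for n in ("top","side"):
    im,d=robot.read_camera(n); cv2.imwrite(f"pics/{n}0.png",im); np.save(f"{n}0.npy",d); print(n,robot.get_calibration(n))
E
```

```text
{'t': 0.0, 'q': array([ 1.19563596e+00,  1.31126497e-01,  1.48926576e+00, -1.22486800e-05,
        1.52299307e+00, -8.54019581e-02]), 'dq': array([ 0.00085792, -0.00127339, -0.00042401,  0.00081128,  0.00040757,
       -0.00010452]), 'joint_torque': array([ 4.52255354e-04, -5.59840357e+01, -4.91756558e+01,  7.68235023e-02,
        3.58803850e-02, -7.20998992e-05]), 'tool_pos': array([0.17121042, 0.57446897, 0.21761558]), 'orientation': array([-4.53502395e-01, -3.10828514e+00,  2.74562671e-03]), 'force': array([ 0.43959585,  1.2753319 , -0.28191512]), 'wrist_torque': array([-0.02547296, -0.04738143,  0.01853626]), 'opening': 0.09321491595603233} -0.0188
top {'fx': 386.45042856344634, 'fy': 386.45042856344634, 'cx': 281.5281264659341, 'cy': 206.49089419072948, 'eye': array([0.39592679, 0.04102533, 0.8057192 ]), 'attitude': array([-2.16963841,  2.14922018, -0.08065397])}
side {'fx': 525.3922538901579, 'fy': 525.3922538901579, 'cx': 279.5959760643088, 'cy': 209.56110840576213, 'eye': array([ 0.24124589, -0.73724864,  0.74337741]), 'attitude': array([-2.23260192,  0.36666869, -0.14258697])}
```

View pics/top0.png

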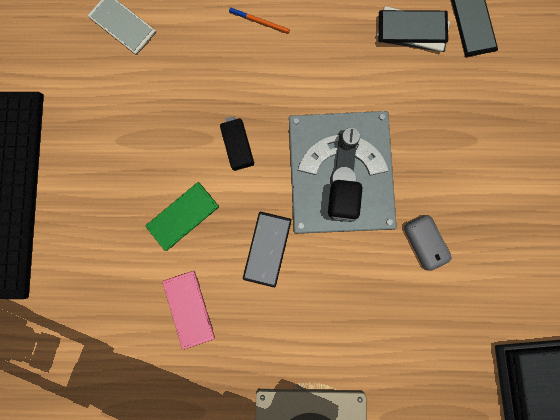

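View pics/side0.png

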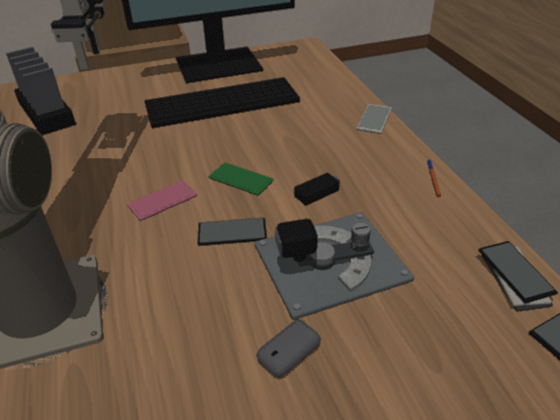

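```bash
cat > h.py <<'E'
import numpy as np,cv2
from plant import robot
from scipy.spatial.transform import Rotation as R
def P(n,d,u,v,z=None):
    c=robot.get_calibration(n); r=R.from_rotvec(c['attitude']).as_matrix()
    ray=r@np.array([(u-c['cx'])/c['fx'],(v-c['cy'])/c['fy'],1.0]); 
    if z is not None: return c['eye']+ray*(z-c['eye'][2])/ray[2]
    return c['eye']+ray*d
E
python3 - <<'E'
from h import *
im=cv2.imread('pics/top0.png')
crop=im[105:295,235:460]; cv2.imwrite('pics/c0.png',cv2.resize(crop,None,fx=3.4,fy=3.1,interpolation=2) if 0 else cv2.resize(crop[:,:],None,fx=3,fy=3,interpolation=2))
im=cv2.imread('pics/side0.png')
cv2.imwrite('pics/c1.png',cv2.resize(im[195:325,235:430],None,fx=4,fy=4,interpolation=2))
d=np.load('top0.npy')
for n,u,v in [('phone',267,249),('mouse',428,243),('adapter',237,144),('collar',350,135),('scan',345,199),('pivotcap',344,177),('plateTL',294,118),('TR',383,117),('BL',297,226),('BR',390,222)]:
    print(n,P('top',d[v,u],u,v).round(4))
E
```

```text
phone [0.3867 0.0894 0.0095]
mouse [ 0.4023 -0.2308  0.0308]
adapter [0.6015 0.1533 0.0277]
collar [ 0.6052 -0.0703  0.0838]
scan [ 0.4792 -0.0565  0.1096]
pivotcap [ 0.5313 -0.0641  0.0432]
plateTL [0.6618 0.0361 0.0133]
TR [ 0.6638 -0.1499  0.0153]
BL [0.4343 0.0283 0.0141]
BR [ 0.444  -0.1602  0.0171]
```

View pics/c0.png

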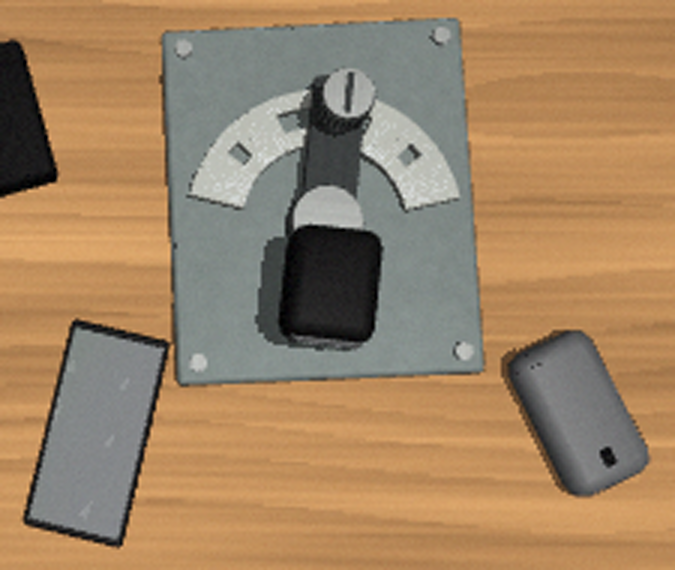

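View pics/c1.png

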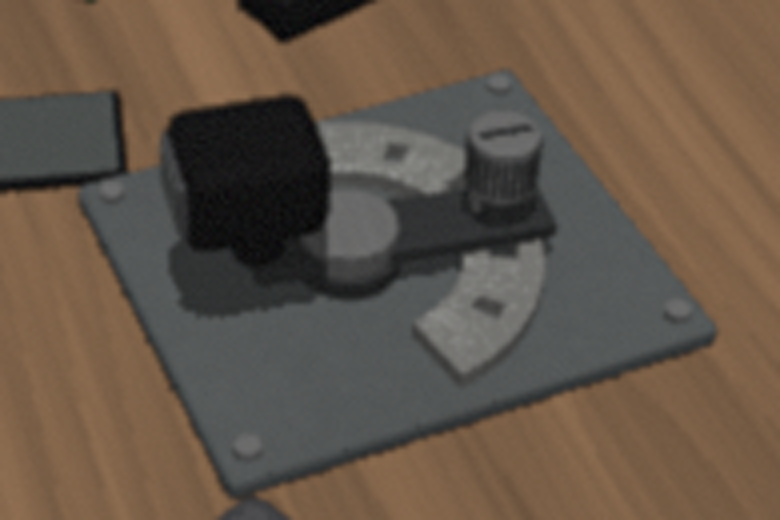

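Candidates for the phone: (267,249) is dark grey and lies beside the stand. (412,26) and (475,25) are dark but far away, (122,25) is white, (182,216) is green and (188,310) is pink. The enlarged crop shows the one at (267,249) as a plain dark phone about 209 mm from the pivot, so that is the one meant. It lies on the stand's +y side, so head must go to about -0.87 and the collar swings to the right in the image. Next I'll fit the geometry.

Run:
```python
from h import *
d=np.load('top0.npy'); im=cv2.imread('pics/top0.png')
V,U=np.mgrid[100:240,280:400]
pts=np.array([P('top',d[v,u],u,v) for v,u in zip(V.ravel(),U.ravel())])
def rect(m):
    (c,s,a)=cv2.minAreaRect(pts[m][:,:2].astype(np.float32)*1000); return np.round(c,1),np.round(s,1),round(a,2)
z=pts[:,2]
near=np.hypot(pts[:,0]-.605,pts[:,1]+.07)<.035
col=near&(z>.078); print('collar',rect(col),cv2.minEnclosingCircle(pts[col][:,:2].astype(np.float32)*1000),np.median(z[col]))
sc=(z>.10); print('scan',rect(sc),pts[sc].mean(0),np.median(z[sc]))
print('all plate',rect((z>.009)&(z<.019)))
# corner screws, ray at z=.016
for n in [(296.3,121),(381.8,116.5),(301,225.5),(389.5,222)]: print(P('top',0,*n,z=.015).round(4))
# holes: crop px/3
for n in [(410,154),(241,154)]: print('hole',P('top',0,235+n[0]/3,105+n[1]/3,z=.024).round(4))
# cap
cap=(np.hypot(pts[:,0]-.531,pts[:,1]+.064)<.03)&(z>.039)&(z<.05); print('cap',rect(cap))
```

```text
Traceback (most recent call last):
  File "h.py", line 5, in P
    c=robot.get_calibration(n); r=R.from_rotvec(c['attitude']).as_matrix()
ValueError: time passes only in moves, steps and waits
```

```bash
cat > h.py <<'E'
import numpy as np,cv2
from plant import robot
from scipy.spatial.transform import Rotation as R
C={n:robot.get_calibration(n) for n in('top','side')}
def P(n,d,u,v,z=None):
    c=C[n]; r=R.from_rotvec(c['attitude']).as_matrix()
    ray=r@np.array([(u-c['cx'])/c['fx'],(v-c['cy'])/c['fy'],1.0]); 
    if z is not None: return c['eye']+ray*(z-c['eye'][2])/ray[2]
    return c['eye']+ray*d
E
cat > m.py <<'E'
from h import *
d=np.load('top0.npy')
V,U=np.mgrid[100:240,280:400]
pts=np.array([P('top',d[v,u],u,v) for v,u in zip(V.ravel(),U.ravel())])
def rect(m):
    (c,s,a)=cv2.minAreaRect(pts[m][:,:2].astype(np.float32)*1000); return np.round(c,1),np.round(s,1),round(a,2)
z=pts[:,2]
near=np.hypot(pts[:,0]-.605,pts[:,1]+.07)<.035
col=near&(z>.078); print('collar',rect(col),cv2.minEnclosingCircle(pts[col][:,:2].astype(np.float32)*1000),np.median(z[col]))
sc=(z>.10); print('scan',rect(sc),pts[sc].mean(0),np.median(z[sc]))
print('all plate',rect((z>.009)&(z<.019)))
for n in [(296.3,121),(381.8,116.5),(301,225.5),(389.5,222)]: print(P('top',0,*n,z=.015).round(4))
for n in [(410,154),(241,154)]: print('hole',P('top',0,235+n[0]/3,105+n[1]/3,z=.024).round(4))
cap=(np.hypot(pts[:,0]-.531,pts[:,1]+.064)<.03)&(z>.039)&(z<.05); print('cap',rect(cap))
E
python3 m.py
```

```text
collar (array([603.7, -71.7]), array([31.7, 32.8]), 2.4) ((604.1134643554688, -71.60984802246094), 17.442943572998047) 0.08295235288164371
scan (array([444. , -34.7]), array([ 72.3, 164.1]), 56.17) [ 0.47422519 -0.05206457  0.14669526] 0.10845121323873796
all plate (array([544.7, -49.5]), array([258.8, 237.8]), 2.99)
[0.6548 0.0313 0.015 ]
[ 0.665  -0.1474  0.015 ]
[0.4353 0.0201 0.015 ]
[ 0.4441 -0.1598  0.015 ]
hole [ 0.5779 -0.1234  0.024 ]
hole [ 0.5773 -0.0082  0.024 ]
cap (array([537.9, -63.6]), array([45.8, 28.7]), 89.69)
```

```bash
cat >> m.py <<'E'
print('---')
im=cv2.imread('pics/top0.png')
sc=(abs(z-.109)<.008)&(np.hypot(pts[:,0]-.479,pts[:,1]+.057)<.05); print('scan',rect(sc),pts[sc].mean(0))
cap=(np.hypot(pts[:,0]-.531,pts[:,1]+.064)<.03)&(z>.036)&(z<.056)
q=pts[cap]; print('cap',len(q),np.median(q[:,2]),q[:,:2].min(0),q[:,:2].max(0))
# ring points
g=im[100:240,280:400].reshape(-1,3).astype(int)
ring=(g.min(1)>150)&(z>.018)&(z<.031)
q=pts[ring]; print(len(q),np.median(q[:,2]))
from scipy.optimize import least_squares
# inner/outer edge fit : each ring pt radius histogram; fit centre s.t. radii extents are sharp by angular bins
def f(c):
    r=np.hypot(*(q[:,:2]-c).T);a=np.arctan2(q[:,1]-c[1],q[:,0]-c[0]);b=np.digitize(a,np.linspace(-1.2,1.3,18))
    o=[];i=[]
    for k in range(1,18):
        s=r[b==k]
        if len(s)>25: o.append(np.percentile(s,90)); i.append(np.percentile(s,10))
    return np.array(o),np.array(i)
from scipy.optimize import minimize
cost=lambda c:sum(np.var(x) for x in f(c))*1e6
r=minimize(cost,[.53,-.068],method='Nelder-Mead',options=dict(xatol=1e-5,initial_simplex=[[.53,-.068],[.535,-.068],[.53,-.063]]));print(r.x,r.fun,f(r.x))
E
python3 m.py|sed -n '/---/,$p'
```

```text
---
scan (array([479.3, -58. ]), array([54.8, 71. ]), 83.63) [ 0.47925802 -0.05769019  0.10796392]
cap 286 0.041108236330236914 [ 0.52342828 -0.0864692 ] [ 0.55891923 -0.04062048]
1289 0.023092614476969198
[ 0.53313389 -0.06460211] 1.0796673415683622 (array([0.08926866, 0.08960837, 0.08904313, 0.08829068, 0.08969271,
       0.08988177, 0.08888947, 0.08836772, 0.08867   , 0.09019285,
       0.08981927, 0.08985019]), array([0.05968322, 0.05802011, 0.05906335, 0.05885959, 0.05944197,
       0.05712157, 0.05895691, 0.05874967, 0.0591379 , 0.05802509,
       0.06022096, 0.05991293]))
```

>>> drive_tool(steps=[{"tx": -0.95,"ty": -0.75,"tz": 0.06,"turn": 0.46,"jaw": 1},{"tx": -0.95,"ty": -0.75,"tz": 0.06,"turn": 0.46},{"tx": -0.95,"ty": -0.75,"tz": 0.06,"turn": 0.46},{"tx": -0.95,"ty": -0.75,"tz": 0.06,"turn": 0.46},{"tx": -0.95,"ty": -0.75,"tz": 0.06,"turn": 0.46},{"tx": -0.95,"ty": -0.75,"tz": 0.06,"turn": 0.46},{"tx": -0.95,"ty": -0.75,"tz": 0.06,"turn": 0.46},{"tx": -0.95,"ty": -0.75,"tz": 0.06,"turn": 0.46},{"tx": -0.95,"ty": -0.75,"tz": 0.06,"turn": 0.46},{"tx": -0.95,"ty": -0.75,"tz": 0.06,"turn": 0.46}])

```text
schema error: expected keys jaw, tx, ty, tz, turn
```

```bash
python3 g.py 0.5,0.1,0.18,-50 0.604,-0.0715,0.13,-96.3
```

```text
t 0.1 p [0.1712 0.5745 0.2177] yaw 73.4 F [-0.3  0.2  0. ] T [ 0.02  0.03 -0.07] op 0.0931 q6 -0.09 tilt [-6.0e-04 -1.5e-03 -1.0e+00]
0.5,0.1,0.18,-50 tx -1.5021 ty -1.2026 tz 0.1257 turn 0.6855
0.604,-0.0715,0.13,-96.3 tx -1.9977 ty -1.6514 tz 0.2924 turn 0.9428
```

>>> drive_tool(steps=[{"tx": -0.95,"ty": -0.75,"tz": 0.06,"turn": 0.46,"jaw": 1},{"tx": -0.95,"ty": -0.75,"tz": 0.06,"turn": 0.46,"jaw": 1},{"tx": -0.95,"ty": -0.75,"tz": 0.06,"turn": 0.46,"jaw": 1},{"tx": -0.95,"ty": -0.75,"tz": 0.06,"turn": 0.46,"jaw": 1},{"tx": -0.95,"ty": -0.75,"tz": 0.06,"turn": 0.46,"jaw": 1},{"tx": -0.95,"ty": -0.75,"tz": 0.06,"turn": 0.46,"jaw": 1},{"tx": -0.95,"ty": -0.75,"tz": 0.06,"turn": 0.46,"jaw": 1},{"tx": -0.95,"ty": -0.75,"tz": 0.06,"turn": 0.46,"jaw": 1},{"tx": -0.95,"ty": -0.75,"tz": 0.06,"turn": 0.46,"jaw": 1},{"tx": -0.95,"ty": -0.75,"tz": 0.06,"turn": 0.46,"jaw": 1}])

```text
t: 1.1
tool_pos: [0.3805, 0.2769, 0.2002]
orientation: [-2.404, -2.022, 0.001]
force: [0.4, 0.1, -0.3]
opening: 0.0927
```

```bash
python3 g.py 0.5,0.1,0.18,-50 0.604,-0.0715,0.13,-96.3
```

```text
t 1.1 p [0.3805 0.2769 0.2002] yaw -9.87 F [ 0.4  0.1 -0.3] T [-0.04  0.09 -0.01] op 0.0927 q6 0.69 tilt [-7.e-04 -4.e-04 -1.e+00]
0.5,0.1,0.18,-50 tx -0.5128 ty 0.4934 tz 0.0673 turn 0.2230
0.604,-0.0715,0.13,-96.3 tx -1.0166 ty 0.9329 tz 0.2340 turn 0.4802
```

>>> drive_tool(steps=[{"tx": -0.97,"ty": 0.9,"tz": 0.2,"turn": 0.48,"jaw": 1},{"tx": -0.97,"ty": 0.9,"tz": 0.2,"turn": 0.48,"jaw": 1},{"tx": -0.97,"ty": 0.9,"tz": 0.2,"turn": 0.48,"jaw": 1},{"tx": -0.97,"ty": 0.9,"tz": 0.2,"turn": 0.48,"jaw": 1},{"tx": -0.97,"ty": 0.9,"tz": 0.2,"turn": 0.48,"jaw": 1},{"tx": -0.97,"ty": 0.9,"tz": 0.2,"turn": 0.48,"jaw": 1},{"tx": -0.97,"ty": 0.9,"tz": 0.2,"turn": 0.48,"jaw": 1},{"tx": -0.97,"ty": 0.9,"tz": 0.2,"turn": 0.48,"jaw": 1},{"tx": -0.97,"ty": 0.9,"tz": 0.2,"turn": 0.48,"jaw": 1},{"tx": -0.97,"ty": 0.9,"tz": 0.2,"turn": 0.48,"jaw": 1},{"tx": -0.97,"ty": 0.9,"tz": 0.2,"turn": 0.48,"jaw": 1},{"tx": -0.97,"ty": 0.9,"tz": 0.2,"turn": 0.48,"jaw": 1}])

```text
t: 2.3
tool_pos: [0.5988, -0.0531, 0.1403]
orientation: [-3.138, 0.152, 0.001]
force: [0.7, -0.4, -0.5]
opening: 0.0934
```

```bash
python3 g.py 0.604,-0.0715,0.13,-96.3 0.604,-0.0715,0.06,-96.3
```

```text
t 2.3 p [ 0.5988 -0.0531  0.1403] yaw -95.56 F [ 0.7 -0.4 -0.5] T [0.   0.13 0.03] op 0.0934 q6 1.49 tilt [-6.e-04  1.e-04 -1.e+00]
0.604,-0.0715,0.13,-96.3 tx 0.0232 ty 0.0592 tz 0.0343 turn 0.0041
0.604,-0.0715,0.06,-96.3 tx 0.0232 ty 0.0592 tz 0.2677 turn 0.0041
```

>>> drive_tool(steps=[{"tx": 0.023,"ty": 0.06,"tz": 0.03,"turn": 0.004,"jaw": 1},{"tx": 0.023,"ty": 0.06,"tz": 0.03,"turn": 0.004,"jaw": 1},{"tx": 0.023,"ty": 0.06,"tz": 0.03,"turn": 0.004,"jaw": 1}])

```text
t: 2.6
tool_pos: [0.6038, -0.0722, 0.1311]
orientation: [-3.136, 0.177, 0.001]
force: [-0.4, 0.1, -0.6]
opening: 0.093
```

```bash
python3 g.py 0.604,-0.0715,0.13,-96.3 0.604,-0.0715,0.06,-96.3
python3 - <<'E'
from h import *
im,d=robot.read_camera('side'); np.save('side1.npy',d); cv2.imwrite('pics/s1.png',cv2.resize(im[100:300,220:440],None,fx=3,fy=3,interpolation=2))
# project collar top centre
c=C['side'];r=R.from_rotvec(c['attitude']).as_matrix()
for p in [(.604,-.0715,.086),(.53,-.0638,.043)]:
    q=r.T@(np.array(p)-c['eye']); print(q[0]/q[2]*c['fx']+c['cx'],q[1]/q[2]*c['fy']+c['cy'])
E
```

```text
t 2.6 p [ 0.6038 -0.0722  0.1311] yaw -96.47 F [-0.4  0.1 -0.6] T [ 0.    0.17 -0.01] op 0.093 q6 1.48 tilt [-9.e-04  2.e-04 -1.e+00]
0.604,-0.0715,0.13,-96.3 tx 0.0005 ty -0.0025 tz 0.0038 turn -0.0010
0.604,-0.0715,0.06,-96.3 tx 0.0005 ty -0.0025 tz 0.2371 turn -0.0010
360.90391446529384 226.53393023419753
322.16526384846304 249.40347347584643
```

View pics/s1.png

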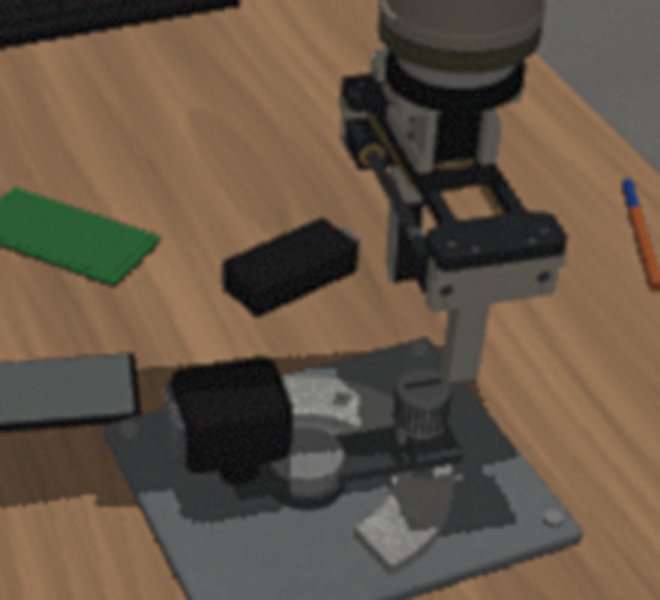

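The side crop shows the jaws straddling the collar. Its top is at about (360,228), and my projection gives (361,226.5), so they agree. Descend and grip.

>>> drive_tool(steps=[{"tx": 0,"ty": -0.002,"tz": 0.1,"turn": 0,"jaw": 1},{"tx": 0,"ty": -0.002,"tz": 0.2,"turn": 0,"jaw": 1},{"tx": 0,"ty": -0.002,"tz": 0.23,"turn": 0,"jaw": 1},{"tx": 0,"ty": -0.002,"tz": 0.23,"turn": 0,"jaw": 0.5},{"tx": 0,"ty": -0.002,"tz": 0.23,"turn": 0,"jaw": 0.3},{"tx": 0,"ty": -0.002,"tz": 0.23,"turn": 0,"jaw": 0.3},{"tx": 0,"ty": -0.002,"tz": 0.23,"turn": 0,"jaw": 0.3},{"tx": 0,"ty": -0.002,"tz": 0.23,"turn": 0,"jaw": 0.3}], force=30)

```text
t: 3.45
tool_pos: [0.6049, -0.0714, 0.0638]
orientation: [3.136, -0.179, 0.003]
force: [-0.4, 0.2, 0.9]
opening: 0.0577
```

```bash
python3 g.py
```

```text
t 3.45 p [ 0.6049 -0.0714  0.0638] yaw -96.52 F [-0.4  0.2  0.9] T [ 0.    0.18 -0.01] op 0.0577 q6 1.48 tilt [ 1.7e-03 -3.0e-04 -1.0e+00]
```

>>> drive_tool(steps=[{"tx": 0,"ty": 0,"tz": 0,"turn": 0,"jaw": 0.1},{"tx": 0,"ty": 0,"tz": 0,"turn": 0,"jaw": 0.1},{"tx": 0,"ty": 0,"tz": 0,"turn": 0,"jaw": 0.1},{"tx": 0,"ty": 0,"tz": 0,"turn": 0,"jaw": 0.1},{"tx": 0,"ty": 0,"tz": 0,"turn": 0,"jaw": 0.1},{"tx": 0,"ty": 0,"tz": 0,"turn": 0,"jaw": 0.1},{"tx": 0,"ty": 0,"tz": 0,"turn": 0,"jaw": 0.1}], force=40)

```text
t: 4.15
tool_pos: [0.6042, -0.0714, 0.0627]
orientation: [3.136, -0.179, -0.0]
force: [-0.2, -1.4, 1.1]
opening: 0.0339
```

```bash
python3 g.py
```

```text
t 4.15 p [ 0.6042 -0.0714  0.0627] yaw -96.53 F [-0.2 -1.4  1.1] T [-0.26  0.27 -0.04] op 0.0339 q6 1.48 tilt [-0.e+00 -2.e-04 -1.e+00]
```

>>> drive_tool(steps=[{"tx": 0,"ty": 0,"tz": -0.015,"turn": 0,"jaw": 0.1},{"tx": 0,"ty": 0,"tz": -0.03,"turn": 0,"jaw": 0.1},{"tx": 0,"ty": 0,"tz": -0.044,"turn": 0,"jaw": 0.1},{"tx": 0,"ty": 0,"tz": -0.044,"turn": 0,"jaw": 0.1},{"tx": 0,"ty": 0,"tz": -0.044,"turn": 0,"jaw": 0.1}])

```text
t: 4.65
tool_pos: [0.6038, -0.0713, 0.0753]
orientation: [3.136, -0.179, -0.001]
force: [3.0, -2.4, -11.0]
opening: 0.0331
```

```bash
python3 g.py
```

```text
t 4.65 p [ 0.6038 -0.0713  0.0753] yaw -96.53 F [  3.   -2.4 -11. ] T [-0.58 -0.44  0.  ] op 0.0331 q6 1.48 tilt [-8.e-04 -0.e+00 -1.e+00]
```

>>> drive_tool(steps=[{"tx": 0,"ty": 0,"tz": 0,"turn": -0.04,"jaw": 0.1},{"tx": 0,"ty": 0,"tz": 0,"turn": -0.08,"jaw": 0.1},{"tx": 0,"ty": 0,"tz": 0,"turn": -0.12,"jaw": 0.1},{"tx": 0,"ty": 0,"tz": 0,"turn": -0.12,"jaw": 0.1}])

```text
t: 5.05
tool_pos: [0.6039, -0.0713, 0.0753]
orientation: [-3.114, -0.415, 0.001]
force: [2.9, -2.5, -11.4]
opening: 0.033
```

```bash
python3 g.py
```

```text
t 5.05 p [ 0.6039 -0.0713  0.0753] yaw -74.81 F [  2.9  -2.5 -11.4] T [-0.62 -0.46 -0.  ] op 0.033 q6 1.1 tilt [-7.e-04  0.e+00 -1.e+00]
```

>>> drive_tool(steps=[{"tx": 0,"ty": 0,"tz": 0,"turn": -0.04,"jaw": 0.1},{"tx": 0,"ty": 0,"tz": 0,"turn": -0.08,"jaw": 0.1},{"tx": 0,"ty": 0,"tz": 0,"turn": -0.12,"jaw": 0.1},{"tx": 0,"ty": 0,"tz": 0,"turn": -0.16,"jaw": 0.1},{"tx": 0,"ty": 0,"tz": 0,"turn": -0.2,"jaw": 0.1},{"tx": 0,"ty": 0,"tz": 0,"turn": -0.24,"jaw": 0.1},{"tx": 0,"ty": 0,"tz": 0,"turn": -0.28,"jaw": 0.1},{"tx": 0,"ty": 0,"tz": 0,"turn": -0.31,"jaw": 0.1},{"tx": 0,"ty": 0,"tz": 0,"turn": -0.325,"jaw": 0.1},{"tx": 0,"ty": 0,"tz": 0,"turn": -0.325,"jaw": 0.1}])

```text
t: 6.05
tool_pos: [0.6043, -0.0713, 0.0757]
orientation: [2.518, 1.878, 0.0]
force: [4.3, -2.5, -11.2]
opening: 0.0334
```

```bash
python3 g.py;  python3 - <<'E'
from h import *
im,d=robot.read_camera('side'); cv2.imwrite('pics/s2.png',cv2.resize(im[150:300,260:440],None,fx=4,fy=4,interpolation=2))
E
```

```text
t 6.05 p [ 0.6043 -0.0713  0.0757] yaw -16.58 F [  4.3  -2.5 -11.2] T [-0.64 -0.71  0.03] op 0.0334 q6 0.09 tilt [ 3.e-04 -1.e-04 -1.e+00]
```

View pics/s2.png

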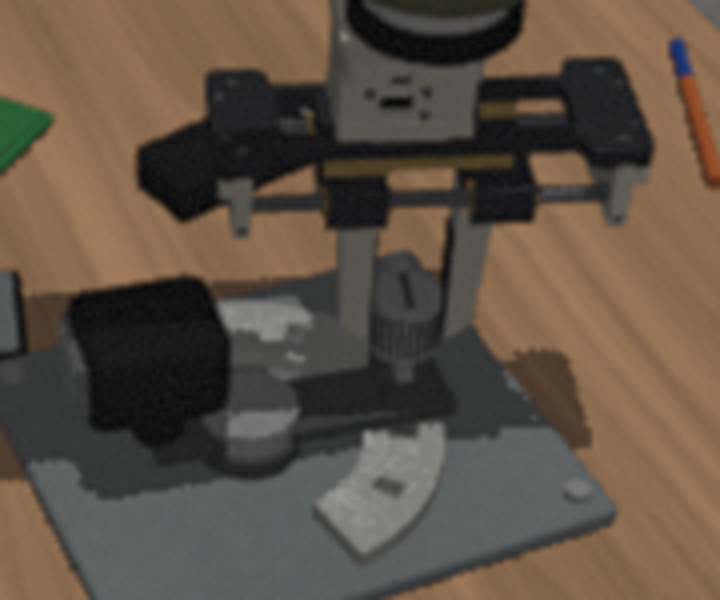

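```bash
cat > arc.py <<'E'
# arc.py px py n dtheta_deg(total) dz_m
import sys,subprocess,numpy as np
px,py,n,dt,dz=map(float,sys.argv[1:6]); n=int(n)
from plant import robot
from scipy.spatial.transform import Rotation as R
s=robot.read_state();p=s['tool_pos'];M=R.from_rotvec(s['orientation']).as_matrix();yaw=np.arctan2(M[1,1],M[0,1])
print('t',round(s['t'],2),'p',p.round(4),'yaw',np.degrees(yaw).round(2),'F',s['force'].round(1),'T',s['wrist_torque'].round(2),'op',round(s['opening'],4),'q6',s['q'][5].round(2))
v=p[:2]-[px,py]; print('r',np.hypot(*v).round(4),'ang',np.degrees(np.arctan2(v[1],v[0])).round(2))
ex=np.array([-np.sin(yaw),np.cos(yaw)]);ey=np.array([np.cos(yaw),np.sin(yaw)])
for i in range(1,n+1):
    a=np.radians(dt*i/n);c,s_=np.cos(a),np.sin(a)
    w=np.array([c*v[0]-s_*v[1],s_*v[0]+c*v[1]])-v
    print('{"tx": %.4f, "ty": %.4f, "tz": %.4f, "turn": %.4f, "jaw": 0.1},'%(w@ex/.3,w@ey/.3,-dz/.3,-np.degrees(a)/180))
E
python3 arc.py .530 -.0638 4 -10 -0.0015
```

```text
t 6.1 p [ 0.6043 -0.0713  0.0757] yaw -16.65 F [  3.1  -3.4 -10.9] T [-0.69 -0.86  0.  ] op 0.0335 q6 0.09
r 0.0747 ang -5.8
{"tx": -0.0107, "ty": 0.0018, "tz": 0.0050, "turn": 0.0139, "jaw": 0.1},
{"tx": -0.0215, "ty": 0.0032, "tz": 0.0050, "turn": 0.0278, "jaw": 0.1},
{"tx": -0.0323, "ty": 0.0040, "tz": 0.0050, "turn": 0.0417, "jaw": 0.1},
{"tx": -0.0432, "ty": 0.0044, "tz": 0.0050, "turn": 0.0556, "jaw": 0.1},
```

>>> drive_tool(steps=[{"tx": 0,"ty": 0,"tz": 0.005,"turn": 0,"jaw": 0.1},{"tx": -0.0107,"ty": 0.0018,"tz": 0.005,"turn": 0.0139,"jaw": 0.1},{"tx": -0.0215,"ty": 0.0032,"tz": 0.005,"turn": 0.0278,"jaw": 0.1},{"tx": -0.0323,"ty": 0.004,"tz": 0.005,"turn": 0.0417,"jaw": 0.1},{"tx": -0.0432,"ty": 0.0044,"tz": 0.005,"turn": 0.0556,"jaw": 0.1},{"tx": -0.0432,"ty": 0.0044,"tz": 0.005,"turn": 0.0556,"jaw": 0.1}])

```text
t: 6.7
tool_pos: [0.602, -0.0835, 0.0743]
orientation: [-2.672, -1.651, -0.001]
force: [4.4, -0.0, -10.9]
opening: 0.0332
```

```bash
python3 arc.py .530 -.0638 8 -24 0
```

```text
t 6.7 p [ 0.602  -0.0835  0.0743] yaw -26.59 F [  4.4  -0.  -10.9] T [ 0.05 -0.9  -0.03] op 0.0332 q6 0.24
r 0.0746 ang -15.34
{"tx": -0.0128, "ty": 0.0022, "tz": -0.0000, "turn": 0.0167, "jaw": 0.1},
{"tx": -0.0258, "ty": 0.0037, "tz": -0.0000, "turn": 0.0333, "jaw": 0.1},
{"tx": -0.0388, "ty": 0.0046, "tz": -0.0000, "turn": 0.0500, "jaw": 0.1},
{"tx": -0.0518, "ty": 0.0048, "tz": -0.0000, "turn": 0.0667, "jaw": 0.1},
{"tx": -0.0648, "ty": 0.0043, "tz": -0.0000, "turn": 0.0833, "jaw": 0.1},
{"tx": -0.0778, "ty": 0.0031, "tz": -0.0000, "turn": 0.1000, "jaw": 0.1},
{"tx": -0.0907, "ty": 0.0012, "tz": -0.0000, "turn": 0.1167, "jaw": 0.1},
{"tx": -0.1034, "ty": -0.0013, "tz": -0.0000, "turn": 0.1333, "jaw": 0.1},
```

>>> drive_tool(steps=[{"tx": -0.0128,"ty": 0.0022,"tz": 0,"turn": 0.0167,"jaw": 0.1},{"tx": -0.0258,"ty": 0.0037,"tz": 0,"turn": 0.0333,"jaw": 0.1},{"tx": -0.0388,"ty": 0.0046,"tz": 0,"turn": 0.05,"jaw": 0.1},{"tx": -0.0518,"ty": 0.0048,"tz": 0,"turn": 0.0667,"jaw": 0.1},{"tx": -0.0648,"ty": 0.0043,"tz": 0,"turn": 0.0833,"jaw": 0.1},{"tx": -0.0778,"ty": 0.0031,"tz": 0,"turn": 0.1,"jaw": 0.1},{"tx": -0.0907,"ty": 0.0012,"tz": 0,"turn": 0.1167,"jaw": 0.1},{"tx": -0.1034,"ty": -0.0013,"tz": 0,"turn": 0.1333,"jaw": 0.1},{"tx": -0.1034,"ty": -0.0013,"tz": 0,"turn": 0.1333,"jaw": 0.1}])

```text
t: 7.6
tool_pos: [0.5874, -0.1116, 0.0742]
orientation: [-2.956, -1.062, 0.0]
force: [2.3, -0.1, -10.4]
opening: 0.0337
```

```bash
python3 arc.py .530 -.0638 1 -1 0;  python3 - <<'E'
from h import *
im,d=robot.read_camera('side'); cv2.imwrite('pics/s3.png',cv2.resize(im[150:320,230:440],None,fx=3.5,fy=3.5,interpolation=2))
E
```

```text
t 7.6 p [ 0.5874 -0.1116  0.0742] yaw -50.49 F [  2.3  -0.1 -10.4] T [-0.29 -0.51 -0.02] op 0.0337 q6 0.61
r 0.0746 ang -39.79
{"tx": -0.0043, "ty": 0.0008, "tz": -0.0000, "turn": 0.0056, "jaw": 0.1},
```

View pics/s3.png

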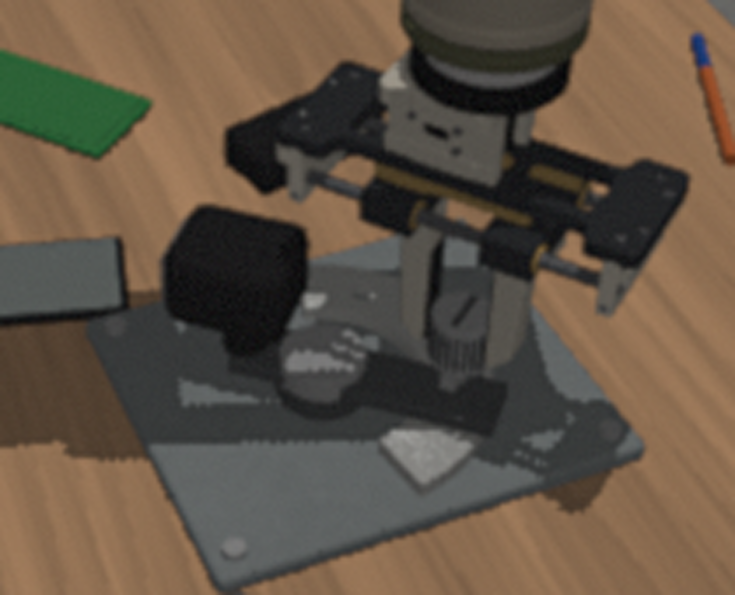

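>>> drive_tool(steps=[{"tx": 0,"ty": 0,"tz": -0.004,"turn": 0,"jaw": 0.1},{"tx": 0,"ty": 0,"tz": -0.004,"turn": 0.04,"jaw": 0.1},{"tx": 0,"ty": 0,"tz": -0.004,"turn": 0.08,"jaw": 0.1},{"tx": 0,"ty": 0,"tz": -0.004,"turn": 0.12,"jaw": 0.1},{"tx": 0,"ty": 0,"tz": -0.004,"turn": 0.16,"jaw": 0.1},{"tx": 0,"ty": 0,"tz": -0.004,"turn": 0.2,"jaw": 0.1},{"tx": 0,"ty": 0,"tz": -0.004,"turn": 0.24,"jaw": 0.1},{"tx": 0,"ty": 0,"tz": -0.004,"turn": 0.28,"jaw": 0.1},{"tx": 0,"ty": 0,"tz": -0.004,"turn": 0.32,"jaw": 0.1},{"tx": 0,"ty": 0,"tz": -0.004,"turn": 0.36,"jaw": 0.1},{"tx": 0,"ty": 0,"tz": -0.004,"turn": 0.4,"jaw": 0.1},{"tx": 0,"ty": 0,"tz": -0.004,"turn": 0.4,"jaw": 0.1}])

```text
t: 8.85
tool_pos: [0.5874, -0.111, 0.0753]
orientation: [-3.016, 0.878, 0.002]
force: [3.4, 2.1, -11.2]
opening: 0.0329
```

>>> drive_tool(steps=[{"tx": 0,"ty": 0,"tz": 0,"turn": 0.025,"jaw": 0.1},{"tx": 0,"ty": 0,"tz": 0,"turn": 0.045,"jaw": 0.1},{"tx": 0,"ty": 0,"tz": 0,"turn": 0.05,"jaw": 0.1}])

```text
t: 9.15
tool_pos: [0.587, -0.1115, 0.0751]
orientation: [2.94, -1.107, -0.002]
force: [0.1, -1.2, -10.6]
opening: 0.0333
```

```bash
python3 arc.py .530 -.0638 1 -1 0;  python3 - <<'E'
from h import *
im,d=robot.read_camera('side'); cv2.imwrite('pics/s4.png',cv2.resize(im[150:320,230:440],None,fx=3.5,fy=3.5,interpolation=2))
E
```

```text
t 9.15 p [ 0.587  -0.1115  0.0751] yaw -131.26 F [  0.1  -1.2 -10.6] T [-0.13  0.02  0.28] op 0.0333 q6 2.02
r 0.0743 ang -39.94
{"tx": 0.0001, "ty": 0.0043, "tz": -0.0000, "turn": 0.0056, "jaw": 0.1},
```

View pics/s4.png

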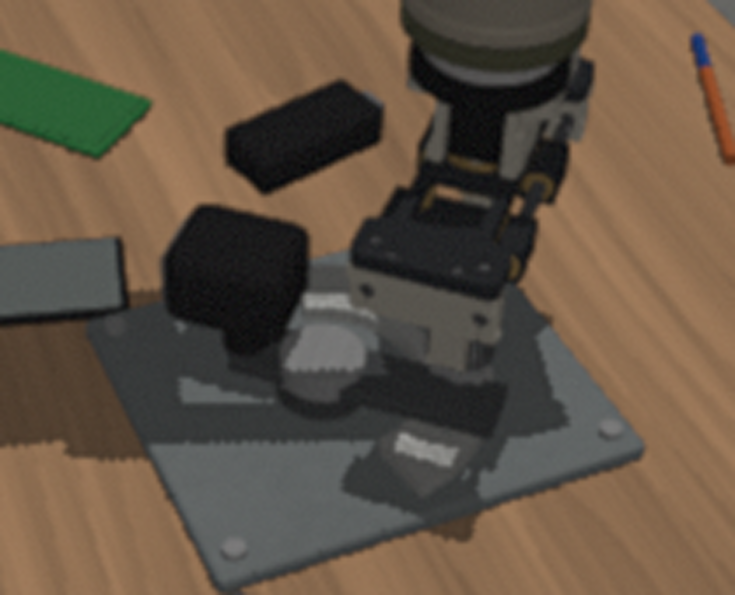

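>>> drive_tool(steps=[{"tx": 0,"ty": 0,"tz": 0.007,"turn": 0,"jaw": 0.1},{"tx": 0,"ty": 0,"tz": 0.014,"turn": 0,"jaw": 0.1},{"tx": 0,"ty": 0,"tz": 0.014,"turn": 0,"jaw": 0.1}])

```text
t: 9.5
tool_pos: [0.5871, -0.1117, 0.0708]
orientation: [2.939, -1.109, -0.002]
force: [-2.4, -1.1, -9.9]
opening: 0.0333
```

>>> drive_tool(steps=[{"tx": 0,"ty": 0,"tz": 0,"turn": 0,"jaw": 0.4},{"tx": 0,"ty": 0,"tz": 0,"turn": 0,"jaw": 0.4},{"tx": 0,"ty": 0,"tz": 0.01,"turn": 0,"jaw": 0.4},{"tx": 0,"ty": 0,"tz": 0.02,"turn": 0,"jaw": 0.4},{"tx": 0,"ty": 0,"tz": 0.02,"turn": 0,"jaw": 0.4}])

```text
t: 10.0
tool_pos: [0.5876, -0.1117, 0.0652]
orientation: [-2.939, 1.111, -0.0]
force: [-1.1, -0.3, 0.1]
opening: 0.0373
```

```bash
python3 arc.py .530 -.0638 12 -6 0;  python3 - <<'E'
from h import *
im,d=robot.read_camera('side'); cv2.imwrite('pics/s5.png',cv2.resize(im[150:320,230:440],None,fx=3.5,fy=3.5,interpolation=2))
E
```

```text
t 10.0 p [ 0.5876 -0.1117  0.0652] yaw -131.42 F [-1.1 -0.3  0.1] T [ 0.06  0.16 -0.01] op 0.0373 q6 2.02
r 0.0749 ang -39.71
{"tx": 0.0001, "ty": 0.0022, "tz": -0.0000, "turn": 0.0028, "jaw": 0.1},
{"tx": 0.0001, "ty": 0.0044, "tz": -0.0000, "turn": 0.0056, "jaw": 0.1},
{"tx": 0.0001, "ty": 0.0065, "tz": -0.0000, "turn": 0.0083, "jaw": 0.1},
{"tx": 0.0001, "ty": 0.0087, "tz": -0.0000, "turn": 0.0111, "jaw": 0.1},
{"tx": 0.0001, "ty": 0.0109, "tz": -0.0000, "turn": 0.0139, "jaw": 0.1},
{"tx": 0.0000, "ty": 0.0131, "tz": -0.0000, "turn": 0.0167, "jaw": 0.1},
{"tx": -0.0000, "ty": 0.0153, "tz": -0.0000, "turn": 0.0194, "jaw": 0.1},
{"tx": -0.0001, "ty": 0.0174, "tz": -0.0000, "turn": 0.0222, "jaw": 0.1},
{"tx": -0.0002, "ty": 0.0196, "tz": -0.0000, "turn": 0.0250, "jaw": 0.1},
{"tx": -0.0003, "ty": 0.0218, "tz": -0.0000, "turn": 0.0278, "jaw": 0.1},
{"tx": -0.0004, "ty": 0.0240, "tz": -0.0000, "turn": 0.0306, "jaw": 0.1},
{"tx": -0.0006, "ty": 0.0261, "tz": -0.0000, "turn": 0.0333, "jaw": 0.1},
```

View pics/s5.png

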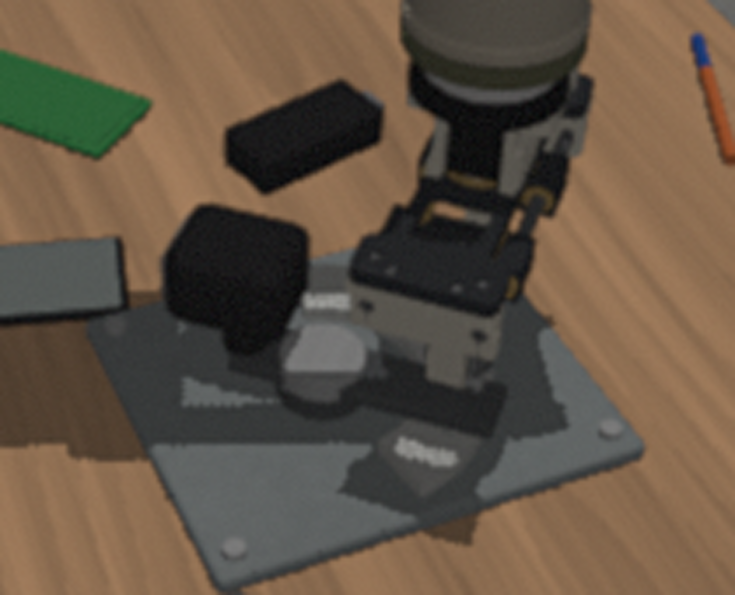

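>>> drive_tool(steps=[{"tx": 0,"ty": 0.0022,"tz": 0,"turn": 0.0028,"jaw": 0.4},{"tx": 0,"ty": 0.0044,"tz": 0,"turn": 0.0056,"jaw": 0.4},{"tx": 0,"ty": 0.0065,"tz": 0,"turn": 0.0083,"jaw": 0.4},{"tx": 0,"ty": 0.0087,"tz": 0,"turn": 0.011,"jaw": 0.4},{"tx": 0,"ty": 0.0109,"tz": 0,"turn": 0.0139,"jaw": 0.4},{"tx": 0,"ty": 0.0131,"tz": 0,"turn": 0.0167,"jaw": 0.4},{"tx": 0,"ty": 0.0153,"tz": 0,"turn": 0.0194,"jaw": 0.4}])

```text
t: 10.75
tool_pos: [0.5853, -0.1141, 0.0656]
orientation: [-2.901, 1.2, -0.001]
force: [3.1, 5.4, -0.4]
opening: 0.0371
```

>>> drive_tool(steps=[{"tx": 0,"ty": 0.0022,"tz": 0,"turn": 0.0028,"jaw": 0.4},{"tx": 0,"ty": 0.0044,"tz": 0,"turn": 0.0056,"jaw": 0.4},{"tx": 0,"ty": 0.0065,"tz": 0,"turn": 0.0083,"jaw": 0.4},{"tx": 0,"ty": 0.0087,"tz": 0,"turn": 0.011,"jaw": 0.4}])

```text
t: 11.15
tool_pos: [0.5835, -0.1159, 0.0655]
orientation: [-2.88, 1.25, -0.001]
force: [4.4, 4.9, -0.6]
opening: 0.0374
```

```bash
python3 arc.py .530 -.0638 1 -6 0
```

```text
t 11.15 p [ 0.5835 -0.1159  0.0655] yaw -136.92 F [ 4.4  4.9 -0.6] T [ 1.19 -0.56  0.05] op 0.0374 q6 2.11
r 0.0747 ang -44.28
{"tx": -0.0002, "ty": 0.0261, "tz": -0.0000, "turn": 0.0333, "jaw": 0.1},
```

>>> drive_tool(steps=[{"tx": 0,"ty": 0.0022,"tz": 0,"turn": 0.0028,"jaw": 0.4},{"tx": 0,"ty": 0.0044,"tz": 0,"turn": 0.0056,"jaw": 0.4},{"tx": 0,"ty": 0.0065,"tz": 0,"turn": 0.0083,"jaw": 0.4},{"tx": 0,"ty": 0.0087,"tz": 0,"turn": 0.011,"jaw": 0.4}])

```text
t: 11.55
tool_pos: [0.5816, -0.1177, 0.0656]
orientation: [-2.858, 1.299, -0.001]
force: [3.9, 4.7, -0.8]
opening: 0.0372
```

>>> drive_tool(steps=[{"tx": 0,"ty": 0.0022,"tz": 0,"turn": 0.0028,"jaw": 0.4},{"tx": 0,"ty": 0.0044,"tz": 0,"turn": 0.0056,"jaw": 0.4},{"tx": 0,"ty": 0.0065,"tz": 0,"turn": 0.0083,"jaw": 0.4},{"tx": 0,"ty": 0.0087,"tz": 0,"turn": 0.011,"jaw": 0.4}])

```text
t: 11.95
tool_pos: [0.5786, -0.1208, 0.0653]
orientation: [2.836, -1.35, -0.0]
force: [0.2, 0.4, 0.3]
opening: 0.0374
```

```bash
python3 arc.py .530 -.0638 4 -2 0
```

```text
t 11.95 p [ 0.5786 -0.1208  0.0653] yaw -140.9 F [0.2 0.4 0.3] T [ 0.09  0.17 -0.01] op 0.0374 q6 2.17
r 0.0749 ang -49.53
{"tx": 0.0000, "ty": 0.0022, "tz": -0.0000, "turn": 0.0028, "jaw": 0.1},
{"tx": 0.0001, "ty": 0.0044, "tz": -0.0000, "turn": 0.0056, "jaw": 0.1},
{"tx": 0.0001, "ty": 0.0065, "tz": -0.0000, "turn": 0.0083, "jaw": 0.1},
{"tx": 0.0001, "ty": 0.0087, "tz": -0.0000, "turn": 0.0111, "jaw": 0.1},
```

The push force vanished, which may mean the pin dropped. Push on gently to see whether it locks.

>>> drive_tool(steps=[{"tx": 0,"ty": 0.0022,"tz": 0,"turn": 0.0028,"jaw": 0.4},{"tx": 0,"ty": 0.0044,"tz": 0,"turn": 0.0056,"jaw": 0.4},{"tx": 0,"ty": 0.0065,"tz": 0,"turn": 0.0083,"jaw": 0.4},{"tx": 0,"ty": 0.0087,"tz": 0,"turn": 0.011,"jaw": 0.4},{"tx": 0,"ty": 0.0087,"tz": 0,"turn": 0.011,"jaw": 0.4}])

```text
t: 12.45
tool_pos: [0.5769, -0.122, 0.0654]
orientation: [-2.813, 1.398, -0.0]
force: [1.5, 1.2, -1.2]
opening: 0.0371
```

```bash
python3 arc.py .530 -.0638 4 -2 0;  python3 - <<'E'
from h import *
im,d=robot.read_camera('side'); cv2.imwrite('pics/s6.png',cv2.resize(im[150:320,230:440],None,fx=3.5,fy=3.5,interpolation=2))
E
```

```text
t 12.45 p [ 0.5769 -0.122   0.0654] yaw -142.86 F [ 1.5  1.2 -1.2] T [ 0.39 -0.15  0.02] op 0.0371 q6 2.2
r 0.0748 ang -51.13
{"tx": 0.0001, "ty": 0.0022, "tz": -0.0000, "turn": 0.0028, "jaw": 0.1},
{"tx": 0.0001, "ty": 0.0044, "tz": -0.0000, "turn": 0.0056, "jaw": 0.1},
{"tx": 0.0001, "ty": 0.0065, "tz": -0.0000, "turn": 0.0083, "jaw": 0.1},
{"tx": 0.0001, "ty": 0.0087, "tz": -0.0000, "turn": 0.0111, "jaw": 0.1},
```

View pics/s6.png

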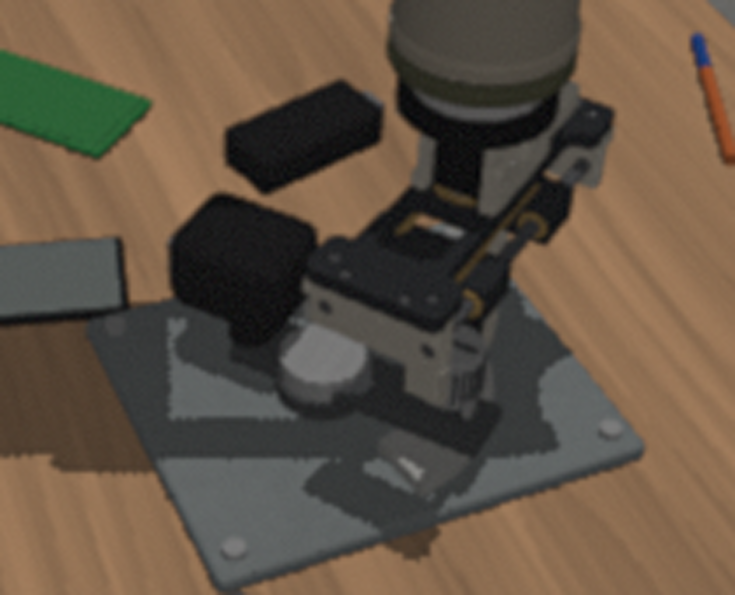

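>>> drive_tool(steps=[{"tx": 0,"ty": 0.0022,"tz": 0,"turn": 0.0028,"jaw": 0.4},{"tx": 0,"ty": 0.0044,"tz": 0,"turn": 0.0056,"jaw": 0.4},{"tx": 0,"ty": 0.0065,"tz": 0,"turn": 0.0083,"jaw": 0.4},{"tx": 0,"ty": 0.0065,"tz": 0,"turn": 0.0083,"jaw": 0.4}])

```text
t: 12.9
tool_pos: [0.5753, -0.1234, 0.0654]
orientation: [-2.795, 1.435, -0.0]
force: [1.9, 2.4, -0.8]
opening: 0.0374
```

```bash
python3 arc.py .530 -.0638 1 -2 0
```

```text
t 12.9 p [ 0.5753 -0.1234  0.0654] yaw -144.36 F [ 1.9  2.4 -0.8] T [ 0.37 -0.21  0.01] op 0.0374 q6 2.22
r 0.0748 ang -52.74
{"tx": 0.0001, "ty": 0.0087, "tz": -0.0000, "turn": 0.0111, "jaw": 0.1},
```

>>> drive_tool(steps=[{"tx": 0,"ty": 0.0022,"tz": 0,"turn": 0.0028,"jaw": 0.4},{"tx": 0,"ty": 0.0044,"tz": 0,"turn": 0.0056,"jaw": 0.4},{"tx": 0,"ty": 0.0065,"tz": 0,"turn": 0.0083,"jaw": 0.4},{"tx": 0,"ty": 0.0065,"tz": 0,"turn": 0.0083,"jaw": 0.4}])

```text
t: 13.3
tool_pos: [0.5744, -0.1237, 0.0655]
orientation: [-2.774, 1.47, -0.001]
force: [5.5, 6.2, -2.3]
opening: 0.0372
```

```bash
python3 arc.py .530 -.0638 1 -2 0
```

```text
t 13.3 p [ 0.5744 -0.1237  0.0655] yaw -145.85 F [ 5.5  6.2 -2.3] T [ 1.07 -0.8   0.04] op 0.0372 q6 2.24
r 0.0745 ang -53.43
{"tx": 0.0002, "ty": 0.0087, "tz": -0.0000, "turn": 0.0111, "jaw": 0.1},
```

>>> drive_tool(steps=[{"tx": 0,"ty": 0.0022,"tz": 0,"turn": 0.0028,"jaw": 0.4},{"tx": 0,"ty": 0.0044,"tz": 0,"turn": 0.0056,"jaw": 0.4},{"tx": 0,"ty": 0.0044,"tz": 0,"turn": 0.0056,"jaw": 0.4}])

```text
t: 13.6
tool_pos: [0.5738, -0.1238, 0.0656]
orientation: [-2.76, 1.494, -0.002]
force: [8.5, 8.6, -3.2]
opening: 0.0374
```

```bash
python3 arc.py .530 -.0638 1 -2 0
```

```text
t 13.6 p [ 0.5738 -0.1238  0.0656] yaw -146.85 F [ 8.5  8.6 -3.2] T [ 1.56 -1.2   0.03] op 0.0374 q6 2.26
r 0.0743 ang -53.85
{"tx": 0.0003, "ty": 0.0086, "tz": -0.0000, "turn": 0.0111, "jaw": 0.1},
```

Force climbs to 12 N while the tool barely moves, so the head is locked. Back off to centre, open, lift clear and check.

>>> drive_tool(steps=[{"tx": 0,"ty": -0.01,"tz": 0,"turn": 0,"jaw": 0.4},{"tx": 0,"ty": -0.01,"tz": 0,"turn": 0,"jaw": 0.7},{"tx": 0,"ty": -0.01,"tz": 0,"turn": 0,"jaw": 0.7},{"tx": 0,"ty": -0.01,"tz": 0,"turn": 0,"jaw": 0.7},{"tx": 0,"ty": -0.01,"tz": -0.08,"turn": 0,"jaw": 0.7},{"tx": 0,"ty": -0.01,"tz": -0.2,"turn": 0,"jaw": 0.7},{"tx": 0,"ty": -0.01,"tz": -0.35,"turn": 0,"jaw": 0.7},{"tx": 0,"ty": -0.01,"tz": -0.5,"turn": 0,"jaw": 0.7},{"tx": 0,"ty": -0.01,"tz": -0.5,"turn": 0,"jaw": 0.7}])

```text
t: 14.5
tool_pos: [0.5788, -0.1251, 0.224]
orientation: [-2.761, 1.495, -0.02]
force: [1.8, 1.1, -0.5]
opening: 0.0648
```

```bash
python3 g.py 0.45,0.1,0.25,-146;  python3 - <<'E'
from h import *
im,d=robot.read_camera('side'); cv2.imwrite('pics/s7.png',cv2.resize(im[180:320,200:440],None,fx=3.3,fy=3.3,interpolation=2)); np.save('side7.npy',d)
E
```

```text
t 14.5 p [ 0.5788 -0.1251  0.224 ] yaw -146.86 F [ 1.8  1.1 -0.5] T [0.06 0.11 0.06] op 0.0648 q6 2.26 tilt [ 0.012  -0.0041 -0.9999]
0.45,0.1,0.25,-146 tx -0.8629 ty -0.0508 tz -0.0865 turn -0.0048
```

View pics/s7.png

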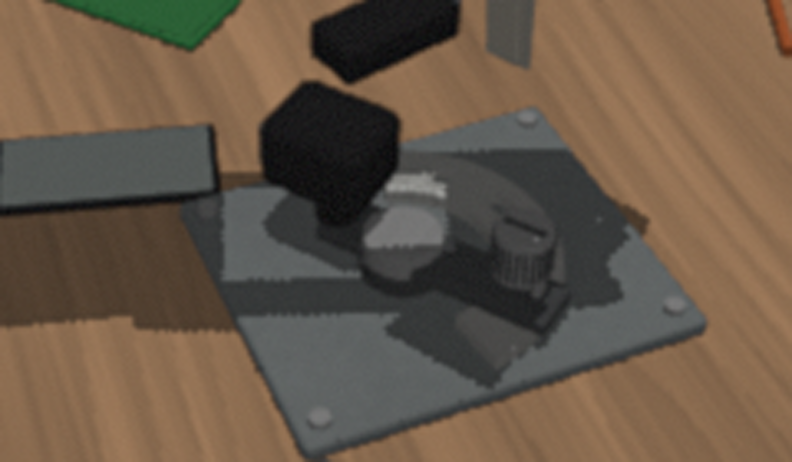

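Run:
```python
from h import *
for f,(u0,v0) in (('side0.npy',(360,227)),('side7.npy',(358,251))):
    d=np.load(f); q=np.array([P('side',d[v,u],u,v) for v in range(v0-12,v0+13) for u in range(u0-14,u0+15)])
    m=(q[:,2]>.070)&(q[:,2]<.11); print(f,np.percentile(q[m][:,2],[50,75,90,97]).round(4), len(q[m]))
    h=np.histogram(q[:,2],bins=np.arange(.03,.105,.004)); print(list(zip(h[1].round(3),h[0])))
    t=q[(q[:,2]>.080)]; print('top centre',t.mean(0), np.degrees(np.arctan2(t[:,1].mean()+.0638,t[:,0].mean()-.530)))
```

```text
side0.npy [0.0824 0.0837 0.0845 0.0854] 263
[(np.float64(0.03), np.int64(0)), (np.float64(0.034), np.int64(0)), (np.float64(0.038), np.int64(0)), (np.float64(0.042), np.int64(0)), (np.float64(0.046), np.int64(0)), (np.float64(0.05), np.int64(0)), (np.float64(0.054), np.int64(0)), (np.float64(0.058), np.int64(4)), (np.float64(0.062), np.int64(12)), (np.float64(0.066), np.int64(19)), (np.float64(0.07), np.int64(25)), (np.float64(0.074), np.int64(35)), (np.float64(0.078), np.int64(51)), (np.float64(0.082), np.int64(147)), (np.float64(0.086), np.int64(5)), (np.float64(0.09), np.int64(0)), (np.float64(0.094), np.int64(0)), (np.float64(0.098), np.int64(0))]
top centre [ 0.60249327 -0.07344703  0.08329926] -7.580092103824652
side7.npy [0.0827 0.0837 0.0846 0.0857] 292
[(np.float64(0.03), np.int64(4)), (np.float64(0.034), np.int64(34)), (np.float64(0.038), np.int64(0)), (np.float64(0.042), np.int64(0)), (np.float64(0.046), np.int64(0)), (np.float64(0.05), np.int64(0)), (np.float64(0.054), np.int64(5)), (np.float64(0.058), np.int64(19)), (np.float64(0.062), np.int64(30)), (np.float64(0.066), np.int64(29)), (np.float64(0.07), np.int64(28)), (np.float64(0.074), np.int64(36)), (np.float64(0.078), np.int64(51)), (np.float64(0.082), np.int64(171)), (np.float64(0.086), np.int64(6)), (np.float64(0.09), np.int64(0)), (np.float64(0.094), np.int64(0)), (np.float64(0.098), np.int64(0))]
top centre [ 0.57185862 -0.13001025  0.08982694] -57.69861487418454
```

>>> drive_tool(steps=[{"tx": -0.5,"ty": -0.3,"tz": -0.2,"turn": -0.2,"jaw": 0.7},{"tx": -0.9,"ty": -0.5,"tz": -0.2,"turn": -0.3,"jaw": 0.7},{"tx": -0.9,"ty": -0.6,"tz": -0.2,"turn": -0.3,"jaw": 0.7},{"tx": -0.9,"ty": -0.6,"tz": -0.2,"turn": -0.3,"jaw": 0.7},{"tx": -0.9,"ty": -0.6,"tz": -0.2,"turn": -0.3,"jaw": 0.7},{"tx": -0.9,"ty": -0.6,"tz": -0.2,"turn": -0.3,"jaw": 0.7},{"tx": -0.9,"ty": -0.6,"tz": -0.2,"turn": -0.3,"jaw": 0.7},{"tx": -0.9,"ty": -0.6,"tz": -0.2,"turn": -0.3,"jaw": 0.7},{"tx": -0.9,"ty": -0.6,"tz": -0.2,"turn": -0.3,"jaw": 0.7}])

```text
t: 15.45
tool_pos: [0.5775, 0.2011, 0.2736]
orientation: [3.139, -0.077, -0.003]
force: [-0.3, 0.0, -0.7]
opening: 0.0654
```

```bash
python3 g.py;  python3 - <<'E'
from h import *
im,d=robot.read_camera('top'); cv2.imwrite('pics/t8.png',im)
V,U=np.mgrid[100:240,280:400]
pts=np.array([P('top',d[v,u],u,v) for v,u in zip(V.ravel(),U.ravel())]);z=pts[:,2]
near=np.hypot(pts[:,0]-.576,pts[:,1]+.122)<.035
col=pts[near&(z>.078)&(z<.095)]; print(len(col),np.median(col[:,2]),cv2.minEnclosingCircle(col[:,:2].astype(np.float32)*1000))
(x,y),_=cv2.minEnclosingCircle(col[:,:2].astype(np.float32)); print(np.degrees(np.arctan2(y+.0638,x-.53)))
E
```

```text
t 15.45 p [0.5775 0.2011 0.2736] yaw -92.79 F [-0.3  0.  -0.7] T [-0.06  0.13  0.01] op 0.0654 q6 1.87 tilt [-0.0022 -0.0012 -1.    ]
253 0.0831244104679717 ((575.6434326171875, -122.2072982788086), 17.297164916992188)
-51.99344843123186
```

View pics/t8.png

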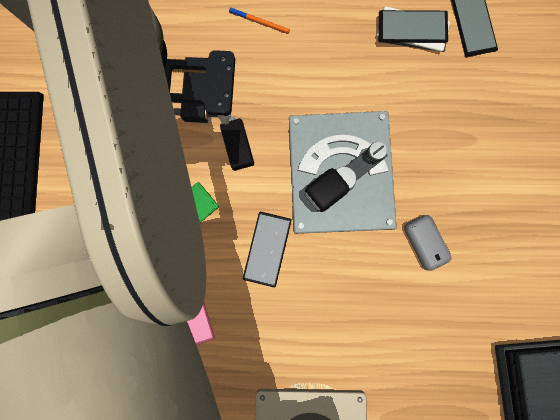

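The top view shows the scanner at (325,190) pointing at the phone, with the collar at (378,152) over the index hole. The phone (267,249), mouse (428,243) and adapter (237,144) have not moved. The collar top is at 83 mm, the same reading as at the start, so the pin is home. Handing in.

```bash
python3 -c "
from plant import robot
print(robot.close_job())"
```

```text
the job is handed in; nothing more can be done
None
```

The scanner now faces the phone and is locked there. I handed the job in at about 15.5 s of the 59 s allowed, and no verdict was reported.

I lifted the collar about 13 mm and turned it 80° counter-clockwise to park it. I swung the head to about -0.75 rad and turned the collar back against its stop. With the jaws slightly open, I then pushed it slowly until the pin dropped.

**Last checks:**
- **Locked:** the push force vanished as the pin fell in, then rose to 12 N against a hard stop.
- **Pin home:** the camera reads the collar top at 83 mm, the same as at the start.
- **Head angle:** I estimate -0.96 rad, give or take about 0.03. That is inside the 0.72–1.02 window on the phone's side, but nearer its outer edge.
- **Collar angle:** I did not measure it at the end. The cross-bar lies along the arm in the picture, and the collar met its stop when turned back.
- **Other items:** the phone, mouse and adapter look unmoved in the last top picture. The gripper was clear of everything.

One reading disagreed. A side-camera estimate put the collar at -58° from the pivot, against -52° from the top camera. I set it aside because its average height of 90 mm suggested that part of the gripper was in the measurement.

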